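# Slide the foot roller past the post into its bay

## Task

Put the long wooden foot roller away in the low plywood bay on the bench by pushing on its outside with the fingertips; do not grip it or pick it up. The steel post in the bay's mouth leaves too little room to go straight in, so work the end nearest the post in behind it at an angle, then swing the other end in and push the roller fully home, lying along the back rail. Leave the jar, the finger trainer, the dumbbell and the half-open drawer as they are.

Things in the scene. Friction and masses are not known exactly. Their poses are not given: they have to be found in the camera images.
- foot_roller: Wooden foot roller, 330 x 64 mm, 38 mm high (closed frame: two long rails, two 30 mm high end bars; five fixed ribbed rollers inside, 44 mm high), 0.3 to 0.6 kg, flat on the bench before the bay, roughly parallel to it. Pushed sideways near one end it turns about a point some 60 mm beyond its centre. Origin: centre of its underside; y along its length, x across, z up. Ends alike.
- end_a (a point): Middle of the foot roller's end face on its own +y side (165 mm from its centre), 20 mm above its underside.
- end_b (a point): Middle of the foot roller's other end face, on its own -y side (165 mm from its centre), 20 mm above its underside.
- bay: Low three-sided plywood bay screwed to the bench, walls 18 mm thick and 45 mm high, no floor but the bench, open towards the robot and above. Origin: on the bench, in the middle of its mouth; x points into the bay, y along the mouth, z up. Inside it is 430 mm long (y -215 to +215 mm); the back rail's inner face is at x = 125 mm; the two end cheeks run from x = -15 mm to the back rail.
- post: Immovable round steel post (bench dog), 22 mm in diameter, 55 mm high, in the bay's mouth at bay x = 0, y = +100 or -100 mm (either side; the matching hole on the other side is empty and flush). It leaves 304 mm of clear mouth beside it, less than the roller's length, and 114 mm between itself and the back rail. Origin: centre of its foot.
- jar: Empty glass jar, 80 mm in diameter and 115 mm high, standing loose beside the work. Origin: centre of its underside.
- finger_trainer: Flat silicone finger trainer, five loops round a middle, about 85 mm across and 10 mm high, lying loose beside the work. Origin: centre of its underside.
- dumbbell: Steel hex dumbbell, 186 mm long, heads 70 mm across the flats (70 mm high), 2 kg, lying loose to the left of the bay as the robot sees it. Its x axis runs along the handle. Origin: centre of its underside.
- unit_drawer0_handle (a point): Grip of the bar handle of the half-open drawer of a small wooden drawer unit (240 mm deep, 200 mm wide, 130 mm high, fixed) to the right of the bay as the robot sees it; the drawer slides towards the robot.

How it is judged:
By the outcome, as a careful person would: the job done as asked, in the order asked, and still so for the second after the job is handed in, with the robot touching nothing.
It also fails if it takes over 72 s, if anything falls off the work surface, if the arm or the gripper's body presses on something with over 40 N, if the wrist force passes 120 N, or if a joint passes its speed limit or range.

## Robot

A 7-joint arm with a two-finger parallel gripper is mounted at the origin on the work surface. World frame = base frame: x ahead of the robot, y to its left, z up, the work surface at z = 0. Lengths are in mm, angles in rad, forces in N, time in s.
With the tool pointing down it reaches from about 400 to 850 mm from the base axis. Payload 10.4 kg.
Tool frame: the origin (TCP) lies at the very end of the fingers, on their centre line; the grasp point (between the pads) lies 19 mm behind it; x points along the fingers, y is the direction in which the jaws open and shut, and the axes are right-handed (so a half turn about x gives the same grasp; the last joint's range is limited). The gripper opens to 85 mm and grips with 20 to 120 N. Pads are 22 mm wide; open, the fingers measure 114 mm over their backs; the gripper's body (76 mm by 85 mm) begins 54 mm behind the grasp point. The pads swing forward as they close: fully open they stand 13 mm farther back than shut.
Start: joints at [1.175, 0.332, -0.065, 1.46, 0.022, 1.35, -0.088], TCP at [227.663, -582.083, 231.338] pointing down, gripper open.
Joint ranges: [-2.6, 2.6], [-0.5, 2.12], [-1.47, 1.34], [0.16, 2.42], [-1.27, 4.41], [0.06, 2.06], [-2.6, 2.6]. Speed limits (rad/s): [2.22, 2.22, 2.79, 2.79, 3.14, 3.14, 3.14].

## Interface

Orientations are given as a rotation vector (axis times angle).
In Python, from station import robot, viewer gives the robot as it stands.
- The arm moves only by the tool jog_arm, never from a script. Its argument "rows" is text: rows parted by semicolons, each of 6 numbers parted by spaces: the shift along the tool's x, y, z in mm, then the turn, a rotation vector about the tool's x, y, z in rad. In form: tx ty tz ax ay az; .... A call has 1 to 5 rows; each row shifts and turns the commanded pose from where the row before left it, along the tool's axes as they then stand; what a row does not reach is not made up. A row lasts 1/8 s, in which the tool goes at most 62.5 mm and 10.7 degrees, less where a joint would pass 70% of its speed; a pose out of reach is approached as far as the arm can. A call with a gripper value outside its range is refused whole. "fingers" is the finger opening in mm, from 0 to 85.4, set as the call begins (left out, the last holds). The fingers move at their own pace and stop on an object; "newtons" is the grip in N (left out, the last holds). Time passes only in rows, so rows that do not move let the fingers close. It gives the time, the measured TCP pose, the force and the opening at its end, in the units of the state.
- robot.read_state(): the state, without advancing time (a new reading comes with each control period).
- viewer.capture(name): name is "side" or "top" or "wrist"; returns a dict with "color" (400x640x3 uint8, red, green, blue), "range_z" (400x640 float32, mm along the optical axis (not along the pixel's ray), 0 where there is no reading), "mtx" (3x3 intrinsics, pixels), "rvec" (rotation vector, rad) and "tvec" (3), from world to camera coordinates, as OpenCV has them; the wrist camera has in their place "tool_from_camera" (4x4, takes a point from camera to tool coordinates, whose origin is the TCP and whose axes are the tool frame's). Camera axes: x right, y down, z forward; pixel columns grow to the right and rows downward; lengths in mm; the calibration is good to about 2 mm. A picture is of the moment at which its call begins: read the wrist's pose just before it.
- robot.hand_in(): hands the job in, once; it reports no verdict.
The state is a dict: "time_s": time; "qpos": joint angles; "dq": joint speeds; "tau": joint torques, N m; "tcp_pos": TCP position; "tcp_rot": TCP orientation; "ft_force": force on the tool from outside, world axes, zero at the start; "moment": the same for the moment, N m; "grip_width": finger opening in mm.
Only numpy, scipy, OpenCV 4.12 (cv2) and the standard library are available. Lean on these libraries where they do the work, as an engineer would, in place of code of your own. Each camera call takes 0.05 s, during which the arm holds its last target. There are 200 camera calls.

## Working session

There is one attempt and no reset: what is moved stays moved. The work goes in short steps, Python scripts to look and compute and a tool call to move; the robot and the scene stay as the last step left them, time stands still between calls to the robot, and variables do not carry over. Pictures are saved under pics/ and viewed, about 8 in all and at most 12, crops included, and the job is handed in when it is done.

Besides the shell and the picture viewer there is one more tool, called as name(argument=value, ...) on one line, values as JSON. jog_arm: Moves the arm, as the interface text tells. Its arguments: {"type":"object","properties":{"rows":{"type":"string"},"fingers":{"type":"number"},"newtons":{"type":"number"}},"required":["rows"]}

```bash
mkdir -p pics; ls
cat > h.py <<'E'
import numpy as np,cv2
from station import robot,viewer
def cap(n,f):
    c=viewer.capture(n); cv2.imwrite('pics/'+f,c['color'][:,:,::-1]); return c
def pts(c):
    K=c['mtx'];R=cv2.Rodrigues(np.array(c['rvec'],float))[0];t=np.array(c['tvec'],float).ravel()
    z=c['range_z'].astype(float);v,u=np.mgrid[:z.shape[0],:z.shape[1]]
    P=np.stack([(u-K[0,2])/K[0,0]*z,(v-K[1,2])/K[1,1]*z,z],-1)
    W=(P-t)@R; W[z==0]=np.nan; return W
E
python3 - <<'E'
from h import *
s=robot.read_state();print({k:np.round(v,3) for k,v in s.items()})
c=cap('top','t0.png');W=pts(c);np.savez('t0.npz',W=W,col=c['color'])
print(cv2.Rodrigues(np.array(s['tcp_rot'],float))[0].round(3))
for p in [(100,100),(100,300),(100,500),(200,100),(200,200),(200,300),(200,400),(200,500),(300,100),(300,300),(300,500)]: print(p,W[p].round(0))
E
```

```text
pics
{'time_s': np.float64(0.0), 'qpos': array([ 1.175,  0.333, -0.065,  1.461,  0.022,  1.35 , -0.088]), 'dq': array([ 0.001, -0.   , -0.002,  0.002,  0.001, -0.   ,  0.001]), 'tau': array([-1.0000e-03, -6.2544e+01,  4.9000e-02, -3.9159e+01,  1.6000e-02,
        1.0000e-02,  0.0000e+00]), 'tcp_pos': array([ 227.51 , -581.694,  230.501]), 'tcp_rot': array([ 2.018,  0.382, -2.019]), 'ft_force': array([-0.548, -0.134, -0.198]), 'moment': array([0.027, 0.005, 0.011]), 'grip_width': np.float64(85.421)}
[[-0.001  0.364 -0.931]
 [ 0.001 -0.931 -0.364]
 [-1.    -0.001  0.   ]]
(100, 100) [870. 717.  -0.]
(100, 300) [848.  47.   4.]
(100, 500) [ 793. -568.  131.]
(200, 100) [534. 715.   3.]
(200, 200) [524. 386.  -1.]
(200, 300) [515.  56.   2.]
(200, 400) [ 505. -272.    1.]
(200, 500) [ 496. -599.   -3.]
(300, 100) [207. 716.  -2.]
(300, 300) [190.  64.  -1.]
(300, 500) [ 172. -583.   -4.]
```

View pics/t0.png

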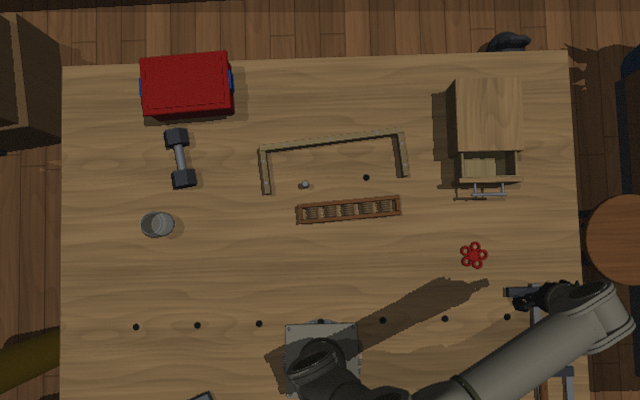

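The top view shows the bay with its walls at about (262,170), (335,140) and (403,155). The post is at (305,184), on the robot's left. The roller runs from (297,215) to (401,205), and the jar is at (157,224). I'll measure these from heights and colours.

Run:
```python
from h import *
d=np.load('t0.npz');W=d['W'];col=d['col']
def reg(u0,u1,v0,v1,z0,z1):
    m=np.zeros(W.shape[:2],bool);m[v0:v1,u0:u1]=1
    return W[m&(W[...,2]>z0)&(W[...,2]<z1)]
def rect(p,n):
    r=cv2.minAreaRect(p[:,:2].astype(np.float32));print(n,len(p),np.round(r[0],1),np.round(r[1],1),round(r[2],2),'z',np.percentile(p[:,2],[5,50,95]).round(1));return r
r=rect(reg(290,408,192,230,25,60),'roller');print(cv2.boxPoints(r).round(1))
rect(reg(298,312,175,192,35,80),'post');print(reg(298,312,175,192,35,80).mean(0))
b=reg(255,412,125,198,30,60)
m=np.hypot(b[:,0]-570,b[:,1]-45)>0
rect(b,'bay')
for n,a in dict(left=(255,273,152,198),right=(398,412,135,180),back=(275,395,128,155)).items():
    q=reg(*a,32,60);rect(q,n);print(cv2.fitLine(q[:,:2].astype(np.float32),cv2.DIST_L2,0,.01,.01).ravel().round(3))
im=col[115:240,240:425,::-1];cv2.imwrite('pics/c0.png',cv2.resize(im,None,fx=4.3,fy=4.3,interpolation=cv2.INTER_CUBIC))
```

```text
roller 1525 [ 479.5 -102.7] [ 64.8 330.1] 3.79 z [28.7 37.  43.8]
[[ 436.2   59.8]
 [ 458.  -269.5]
 [ 522.7 -265.2]
 [ 500.9   64.1]]
post 39 [564.1  34.8] [20.4 18. ] 42.55 z [44.5 53.6 57.2]
[564.33676895  34.94796126  53.00039829]
bay 1532 [607.5 -60.5] [225.4 467.8] 5.07 z [35.1 43.7 50.5]
left 250 [603.7 163.3] [134.7  18.6] 5.94 z [38.  44.  49.5]
[9.95000e-01 1.03000e-01 6.03828e+02 1.63108e+02]
right 251 [ 647.2 -281.9] [131.9  19.6] 5.78 z [37.6 44.1 49.8]
[ 9.95000e-01  1.02000e-01  6.47477e+02 -2.81026e+02]
back 738 [709.4 -62.1] [ 20.9 388.8] 5.74 z [36.7 43.6 49.6]
[ 1.01000e-01 -9.95000e-01  7.08301e+02 -6.22340e+01]
```

View pics/c0.png

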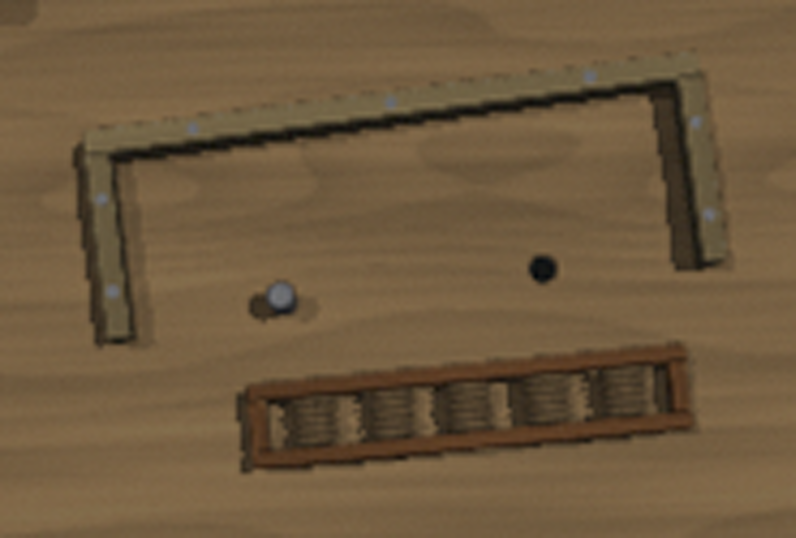

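Bay frame in world: origin about (574,-65), yaw +5.8°, post at bay y = +100. The roller centre is at bay (-98,-28), with its +y end 2° forward. The plan:
1. Shift the roller along its axis in -y.
2. Swing the +y end in, to the right of the post.
3. Push lengthwise behind the post.
4. Swing the other end in and push home.

I'll arc over to the +y end first.

jog_arm(rows="0 -11 -60 -0.097 0 0;0 -11 -60 -0.097 0 0;0 -11 -60 -0.097 0 0;0 -11 -60 -0.097 0 0;0 -11 -60 -0.097 0 0", fingers=25)

```text
time_s: 0.68
tcp_pos: [450.2, -374.8, 230.8]
tcp_rot: [1.71, 0.786, -1.71]
ft_force: [0.7, -0.3, 0.2]
grip_width: 25.1
```

jog_arm(rows="0 -11 -60 -0.097 0 0;0 -11 -60 -0.097 0 0;0 -11 -60 -0.097 0 0;0 -11 -60 -0.097 0 0;0 -11 -60 -0.097 0 0")

```text
time_s: 1.3
tcp_pos: [549.3, -89.5, 230.9]
tcp_rot: [1.373, 1.095, -1.373]
ft_force: [1.5, -0.4, 0.0]
grip_width: 25.1
```

```bash
cat >> h.py <<'E'
O=np.array([574.4,-64.6]);A=np.arctan2(.101,.995);BX=np.array([np.cos(A),np.sin(A)]);BY=np.array([-BX[1],BX[0]])
def tob(p): d=np.asarray(p)[...,:2]-O; return np.stack([d@BX,d@BY],-1)
def tow(b): return O+b[0]*BX+b[1]*BY
def go(b,yaw,z):
    "shift in present tool axes and turn to reach bay point b, tool y at yaw deg from bay x"
    s=robot.read_state();R=cv2.Rodrigues(np.array(s['tcp_rot'],float))[0];p=np.array(s['tcp_pos'])
    y=np.degrees(np.arctan2(R[1,1],R[0,1])-A)
    print('t',s['time_s'].round(2),'tcp bay',tob(p).round(1),'z',p[2].round(1),'yaw',y.round(2),'down',R[2,0].round(4),'f',np.round(s['ft_force'],1),'w',s['grip_width'].round(1),'q',np.round(s['qpos'],2))
    w=tow(b);print('-> shift',(R.T@(np.array([w[0],w[1],z])-p)).round(1),'turn ax',-np.radians(yaw-y).round(4))
def roller(f,viewname='top'):
    c=cap(viewname,f);W=pts(c);B=tob(W);H=cv2.cvtColor(c['color'],cv2.COLOR_RGB2HSV)
    m=(W[...,2]>22)&(W[...,2]<48)&(B[...,0]>-260)&(B[...,0]<122)&(abs(B[...,1])<420)
    m&=~((B[...,0]>-35)&(abs(abs(B[...,1])-224)<22))
    m=cv2.morphologyEx(m.astype(np.uint8),cv2.MORPH_OPEN,np.ones((3,3)))
    n,l,st,_=cv2.connectedComponentsWithStats(m);i=1+np.argmax(st[1:,4])
    q=B[l==i].astype(np.float32);r=cv2.minAreaRect(q);bx=cv2.boxPoints(r)
    e=bx[1]-bx[0],bx[2]-bx[1];L=max(e,key=np.linalg.norm);L=L*np.sign(L[1]);c0=np.array(r[0]);u=L/np.linalg.norm(L)
    print('roller size',np.round(r[1],1),'ctr',c0.round(1),'theta',np.degrees(np.arctan2(u[0],u[1])).round(2),'a',(c0+165*u).round(1),'b',(c0-165*u).round(1))
E
python3 -c "
from h import *
go((-93,172),-2,120)"
```

```text
Traceback (most recent call last):
  File "h.py", line 17, in go
    print('t',s['time_s'].round(2),'tcp bay',tob(p).round(1),'z',p[2].round(1),'yaw',y.round(2),'down',R[2,0].round(4),'f',np.round(s['ft_force'],1),'w',s['grip_width'].round(1),'q',np.round(s['qpos'],2))
              ^^^^^^^^^^^^^^^^^
AttributeError: 'float' object has no attribute 'round'
```

```bash
sed -i "s/s\['time_s'\].round(2)/round(float(s['time_s']),2)/;s/s\['grip_width'\].round(1)/round(float(s['grip_width']),1)/" h.py
python3 -c "
from h import *
go((-93,172),-2,120)"
```

```text
t 1.3 tcp bay [-27.5 -22.2] z 230.9 yaw -18.68 down -1.0 f [ 1.5 -0.4  0. ] w 25.1 q [ 0.54  0.23 -0.54  1.62  0.12  1.33 -0.23]
-> shift [ 110.9 -124.2 -163. ] turn ax -0.2911
```

jog_arm(rows="0 -31 -41 0 0 0;0 -31 -41 0 0 0;50 -31 -41 -0.1 0 0;50 -24 -40 -0.1 0 0;0 0 0 -0.09 0 0")

```text
time_s: 1.92
tcp_pos: [468.3, 85.0, 138.8]
tcp_rot: [1.154, 1.246, -1.161]
ft_force: [0.1, -0.7, 1.4]
grip_width: 25.0
```

```bash
python3 -c "
from h import *
go((-93,172),-2,14);roller('t1.png')"
```

```text
t 1.93 tcp bay [-90.5 159.6] z 138.8 yaw -1.76 down -1.0 f [ 0.1 -0.7  1.4] w 25.0 q [ 0.39  0.14 -0.7   1.92  0.1   1.12 -0.28]
-> shift [124.8  -2.2 -12.3] turn ax 0.0043
roller size [321.2  64.3] ctr [-98.1 -32.9] theta 2.01 a [-92.3 132. ] b [-103.9 -197.8]
```

jog_arm(rows="30 -2 -13 0 0 0;50 0 0 0 0 0;40 0 0 0 0 0;4 0 0 0 0 0;0 0 0 0 0 0")

```text
time_s: 2.6
tcp_pos: [470.0, 95.3, 19.1]
tcp_rot: [1.165, 1.237, -1.163]
ft_force: [0.5, 1.0, -0.2]
grip_width: 25.4
```

jog_arm(rows="0 0 12 0 0 0;0 0 12 0 0 0;0 0 12 0 0 0;0 0 12 0 0 0;0 0 12 0 0 0")

```text
time_s: 3.22
tcp_pos: [473.7, 35.3, 18.9]
tcp_rot: [1.165, 1.237, -1.162]
ft_force: [0.3, 5.9, 4.7]
grip_width: 25.2
```

jog_arm(rows="0 0 12 0 0 0;0 0 12 0 0 0;0 0 12 0 0 0;0 0 12 0 0 0;0 0 12 0 0 0")

```text
time_s: 3.85
tcp_pos: [477.3, -24.7, 18.8]
tcp_rot: [1.165, 1.237, -1.162]
ft_force: [-0.9, 4.9, 3.9]
grip_width: 25.0
```

```bash
python3 -c "
from h import *
go((-93,48),-2,14);roller('t2.png')"
```

```text
t 3.85 tcp bay [-92.6  49.5] z 18.8 yaw -2.24 down -1.0 f [-0.9  4.9  3.9] w 25.0 q [ 0.51  0.32 -0.61  2.03  0.24  0.86 -0.17]
-> shift [ 4.8 -0.3  1.5] turn ax -0.0042
roller size [275.2  64.5] ctr [-104.2 -154.2] theta 2.29 a [-97.6  10.7] b [-110.8 -319.1]
```

jog_arm(rows="0 0 -35 0 0 0;2 -35 0 0 0 0;0 -33 0 0 0 0;0 0 35 0 0 0;0 0 30 0 0 0", fingers=0)

```text
time_s: 4.53
tcp_pos: [410.3, -60.6, 16.5]
tcp_rot: [1.163, 1.236, -1.164]
ft_force: [0.1, 0.5, -0.4]
grip_width: 0.2
```

```bash
python3 -c "
from h import *
go((-158,15),0,15)"
```

```text
t 4.53 tcp bay [-162.8   20.6] z 16.5 yaw -2.27 down -1.0 f [ 0.1  0.5 -0.4] w 0.2 q [ 0.62  0.19 -0.61  2.18  0.15  0.81 -0.03]
-> shift [1.5 5.  5.4] turn ax -0.0397
```

jog_arm(rows="0 10 5 0 0 0;0 10.5 0 0 0 0;0 10.5 0 0.052 0 0;0 10.5 0 0.052 0 0;0 10.5 0 0.052 0 0")

```text
time_s: 5.15
tcp_pos: [463.2, -60.5, 15.9]
tcp_rot: [1.278, 1.165, -1.279]
ft_force: [-2.1, 2.0, 1.3]
grip_width: 0.2
```

jog_arm(rows="0 10.5 0 0.052 0 0;0 10.5 0 0.052 0 0;0 10.5 0 0.052 0 0;0 10.5 0 0.052 0 0;0 0 0 0 0 0")

```text
time_s: 5.78
tcp_pos: [505.0, -68.0, 15.9]
tcp_rot: [1.427, 1.052, -1.426]
ft_force: [-0.3, -0.2, -0.1]
grip_width: 0.1
```

```bash
python3 -c "
from h import *
go((-158,15),0,15);roller('t3.png')"
```

```text
t 5.78 tcp bay [-69.4   3.6] z 15.9 yaw -23.0 down -1.0 f [-0.3 -0.2 -0.1] w 0.1 q [ 0.49  0.37 -0.51  1.95  0.23  0.88 -0.44]
-> shift [  0.9 -86.   24.1] turn ax -0.4014
roller size [250.   65.7] ctr [ -89.6 -184.1] theta 20.98 a [-30.5 -30. ] b [-148.7 -338.2]
```

View pics/t3.png

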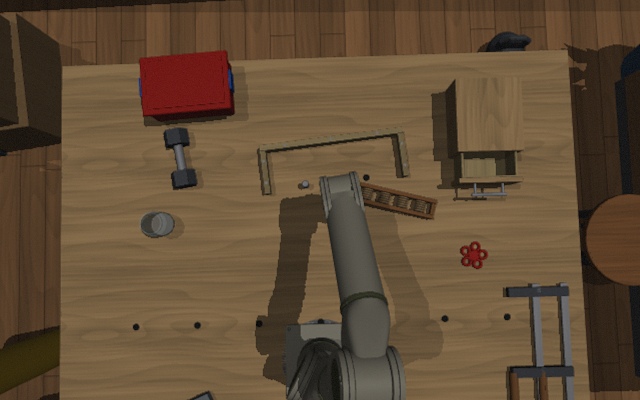

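The roller is at about 21° with its leading end just entering the mouth, to the right of the post at (305,184). I'll turn it about 10° more, then back off.

jog_arm(rows="0 10.5 0 0.052 0 0;0 10.5 0 0.052 0 0;0 10.5 0 0.052 0 0;0 0 0 0 0 0;0 -40 0 0 0 0")

```text
time_s: 6.45
tcp_pos: [498.7, -62.6, 16.1]
tcp_rot: [1.539, 0.956, -1.536]
ft_force: [-0.6, 0.1, -0.3]
grip_width: 0.4
```

jog_arm(rows="-60 -20 0 0 0 0;-60 0 0 0 0 0;-10 -30 50 0 0 0;0 -20 55 0 0 0;0 0 0 0 0 0", fingers=25)

```text
time_s: 7.08
tcp_pos: [385.7, -128.4, 145.3]
tcp_rot: [1.538, 0.953, -1.542]
ft_force: [0.7, 0.1, -0.3]
grip_width: 25.0
```

```bash
python3 -c "
from h import *
go((-158,-330),-30,100);roller('t4.png')"
```

```text
t 7.08 tcp bay [-194.1  -44.4] z 145.3 yaw -32.24 down -1.0 f [ 0.7  0.1 -0.3] w 25.0 q [ 0.68 -0.06 -0.45  2.09 -0.03  1.11 -0.22]
-> shift [ 45.8 182.9 222.1] turn ax -0.0391
roller size [329.6  65.2] ctr [ -66.9 -158.9] theta 27.98 a [ 10.6 -13.2] b [-144.3 -304.6]
```

View pics/t4.png

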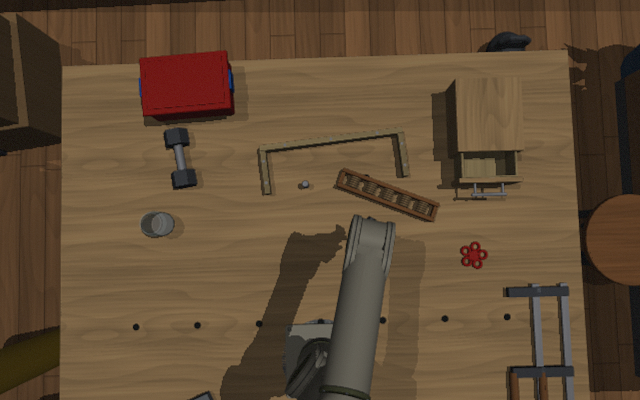

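The whole roller is in view. It is at 28° with end a at bay (11,-13) and end b at (-144,-305). Next I go behind end b and push lengthwise with both spread fingertips.

jog_arm(rows="0 37 46 0 0 0;0 37 46 0 0 0;0 37 46 0 0 0;0 37 46 0 0 0;0 36 46 -0.074 0 0")

```text
time_s: 7.75
tcp_pos: [453.8, -414.1, 144.9]
tcp_rot: [1.484, 1.005, -1.482]
ft_force: [1.0, 0.1, -0.0]
grip_width: 25.0
```

```bash
python3 -c "
from h import *
go((-161,-336),-28,16)"
```

```text
t 7.75 tcp bay [-155.3 -335.5] z 144.9 yaw -27.53 down -1.0 f [ 1.   0.1 -0. ] w 25.0 q [ 0.87  0.38 -0.25  1.59  0.1   1.18  0.21]
-> shift [128.9  -4.9   3.2] turn ax 0.0081
```

jog_arm(rows="50 -4 5 0.008 0 0;50 0 0 0 0 0;28 0 0 0 0 0;0 0 0 0 0 0;0 0 -12 0 0 0")

```text
time_s: 8.38
tcp_pos: [452.1, -406.0, 18.6]
tcp_rot: [1.492, 0.995, -1.491]
ft_force: [0.8, 0.9, 0.6]
grip_width: 24.9
```

jog_arm(rows="0 0 -12 0 0 0;0 0 -12 0 0 0;0 0 -12 0 0 0;0 0 -12 0 0 0;0 0 -12 0 0 0")

```text
time_s: 9.0
tcp_pos: [474.7, -350.9, 18.7]
tcp_rot: [1.491, 0.994, -1.492]
ft_force: [-2.4, -4.7, 4.8]
grip_width: 24.7
```

jog_arm(rows="0 0 -12 0 0 0;0 0 -12 0 0 0;0 0 -12 0 0 0;0 0 -12 0 0 0;0 0 0 0 0 0")

```text
time_s: 9.62
tcp_pos: [493.4, -304.6, 18.1]
tcp_rot: [1.491, 0.998, -1.49]
ft_force: [-0.1, 1.3, -0.3]
grip_width: 25.1
```

```bash
python3 -c "
from h import *
go((-161,-336),-28,16);roller('t5.png')"
```

```text
t 9.62 tcp bay [-104.8 -230.6] z 18.1 yaw -28.16 down -1.0 f [-0.1  1.3 -0.3] w 25.1 q [ 0.7   0.46 -0.27  1.78  0.15  0.92 -0.03]
-> shift [  2.1   0.2 119.4] turn ax -0.0028
roller size [331.9  65.6] ctr [-22.6 -76.1] theta 28.17 a [55.3 69.4] b [-100.5 -221.5]
```

View pics/t5.png

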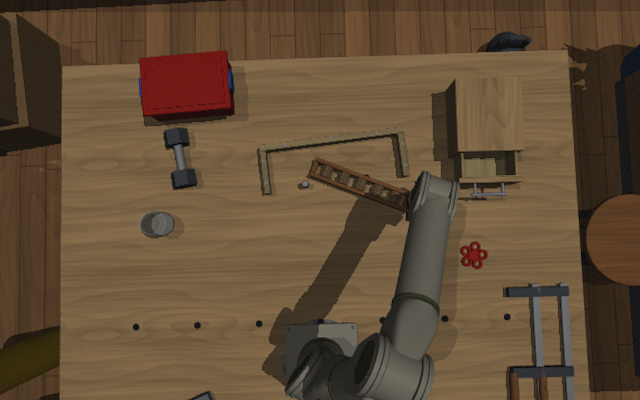

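The push is straight: 28.2°, end a at (55,69), clear of the post by about 20 mm. About 70 mm more to go.

jog_arm(rows="0 0 -12 0 0 0;0 0 -12 0 0 0;0 0 -12 0 0 0;0 0 -12 0 0 0;0 0 -12 0 0 0")

```text
time_s: 10.3
tcp_pos: [515.7, -249.7, 17.5]
tcp_rot: [1.492, 0.997, -1.492]
ft_force: [-2.6, -5.4, 5.2]
grip_width: 24.9
```

jog_arm(rows="0 0 -11 0 0 0;0 0 0 0 0 0;0 0 40 0 0 0;-20 -40 0 -0.1 0 0;0 -45 0 -0.1 0 0", newtons=20)

```text
time_s: 10.92
tcp_pos: [424.2, -248.1, 37.8]
tcp_rot: [1.348, 1.114, -1.345]
ft_force: [0.2, 0.2, -0.5]
grip_width: 25.0
```

```bash
python3 -c "
from h import *
go((-150,-140),-10,16);roller('t6.png')"
```

```text
t 10.93 tcp bay [-167.9 -167.4] z 37.8 yaw -16.59 down -1.0 f [ 0.2  0.2 -0.5] w 25.0 q [ 0.75  0.27 -0.35  1.99  0.12  0.89  0.15]
-> shift [ 21.8   9.4 -31.3] turn ax -0.115
roller size [330.2  65.1] ctr [ 11.3 -12.2] theta 28.07 a [ 89.  133.4] b [ -66.3 -157.8]
```

jog_arm(rows="0 8 -24 0 0 0;10 8 -24 0 0 0;12 7 -24 0 0 0;0 0 0 0.1 0 0;0 0 0 0.1 0 0", fingers=0)

```text
time_s: 11.6
tcp_pos: [460.4, -181.2, 14.7]
tcp_rot: [1.494, 0.998, -1.494]
ft_force: [-0.6, -0.0, 0.5]
grip_width: -0.3
```

```bash
python3 -c "
from h import *
go((-111,-111),-28,15)"
```

```text
t 11.6 tcp bay [-125.2 -104.5] z 14.7 yaw -28.37 down -1.0 f [-0.6 -0.   0.5] w -0.3 q [ 0.6   0.32 -0.35  2.    0.14  0.85 -0.22]
-> shift [-0.3 15.6 -1. ] turn ax -0.0065
```

jog_arm(rows="0 15 0 0 0 0;0 12 0 0 0 0;0 10.5 0 -0.052 0 0;0 10.5 0 -0.052 0 0;0 10.5 0 -0.052 0 0")

```text
time_s: 12.22
tcp_pos: [515.6, -204.0, 15.1]
tcp_rot: [1.378, 1.09, -1.38]
ft_force: [-2.9, -0.6, 2.9]
grip_width: 0.2
```

jog_arm(rows="0 10.5 0 -0.052 0 0;0 10.5 0 -0.052 0 0;0 10.5 0 -0.052 0 0;0 10.5 0 -0.052 0 0;0 0 0 0 0 0")

```text
time_s: 12.85
tcp_pos: [557.5, -210.1, 15.0]
tcp_rot: [1.23, 1.196, -1.229]
ft_force: [0.0, 0.6, 1.1]
grip_width: 0.1
```

```bash
python3 -c "
from h import *
go((-111,-111),0,15);roller('t7.png')"
```

```text
t 12.85 tcp bay [ -31.5 -143. ] z 15.0 yaw -7.36 down -1.0 f [0.  0.6 1.1] w 0.1 q [ 0.6   0.51 -0.39  1.73  0.23  0.94  0.09]
-> shift [  0.  -82.9 -21.6] turn ax -0.1285
roller size [287.7  64.9] ctr [46.7 12.8] theta 11.06 a [ 78.3 174.8] b [  15.1 -149.1]
```

View pics/t7.png

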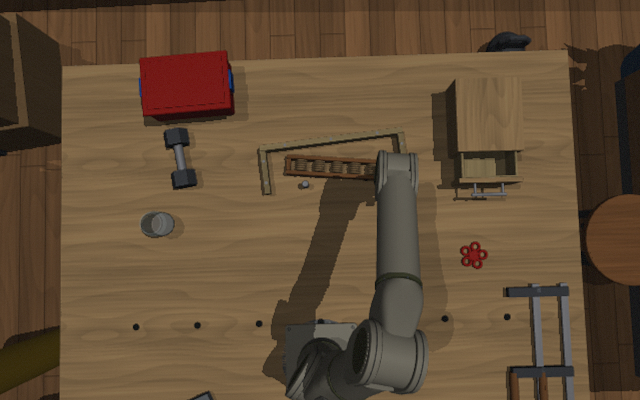

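The roller is behind the post at about 11°, end a near (74,154) and end b near (11,-170). I'll swing it the rest of the way.

jog_arm(rows="0 10.5 0 -0.052 0 0;0 10.5 0 -0.052 0 0;0 10.5 0 -0.03 0 0;0 10.5 0 0 0 0;0 0 0 0 0 0")

```text
time_s: 13.52
tcp_pos: [599.4, -207.4, 15.4]
tcp_rot: [1.132, 1.257, -1.13]
ft_force: [0.4, -0.5, 0.9]
grip_width: 0.1
```

jog_arm(rows="0 -45 0 0 0 0;0 0 -60 0 0 0;0 0 -60 0 0 0;0 0 0 0 0 0;0 0 0 0 0 0")

```text
time_s: 14.15
tcp_pos: [541.2, -93.8, 15.6]
tcp_rot: [1.13, 1.257, -1.131]
ft_force: [0.0, -1.2, 0.8]
grip_width: -0.3
```

```bash
python3 -c "
from h import *
go((0,10),0,15);roller('t8.png')"
```

```text
t 14.15 tcp bay [-36.  -25.7] z 15.6 yaw 0.28 down -1.0 f [ 0.  -1.2  0.8] w -0.3 q [ 0.48  0.44 -0.46  1.85  0.24  0.91  0.01]
-> shift [  0.6  36.2 -35.6] turn ax 0.0049
roller size [190.9  65.3] ctr [61.3 68.5] theta 1.13 a [ 64.6 233.5] b [ 58.  -96.4]
```

jog_arm(rows="0 20 -26 0 0 0;0 20 0 0 0 0;0 12 0 0 0 0;0 12 0 0 0 0;0 11 0 0 0 0")

```text
time_s: 14.82
tcp_pos: [612.4, -61.2, 14.9]
tcp_rot: [1.131, 1.258, -1.134]
ft_force: [-4.9, -0.1, 2.6]
grip_width: -0.3
```

jog_arm(rows="0 2 0 0 0 0;0 1.5 0 0 0 0;0 0 0 0 0 0")

```text
time_s: 15.2
tcp_pos: [616.1, -59.7, 15.2]
tcp_rot: [1.131, 1.257, -1.131]
ft_force: [-2.4, -1.2, -0.2]
grip_width: -0.0
```

```bash
python3 -c "
from h import *
go((48,0),0,15)"
```

```text
t 15.2 tcp bay [42.   0.6] z 15.2 yaw 0.26 down -1.0 f [-2.4 -1.2 -0.2] w -0.0 q [ 0.37  0.56 -0.45  1.66  0.28  0.98 -0.07]
-> shift [0.2 6.  0.7] turn ax 0.0045
```

Not at the rail yet, so I'll press on in small steps and watch the force.

jog_arm(rows="0 2 0 0 0 0;0 2 0 0 0 0;0 0 0 0 0 0")

```text
time_s: 15.58
tcp_pos: [620.5, -58.7, 15.3]
tcp_rot: [1.131, 1.257, -1.13]
ft_force: [-1.5, -0.8, -1.2]
grip_width: -0.4
```

jog_arm(rows="0 2 0 0 0 0;0 0 0 0 0 0")

```text
time_s: 15.82
tcp_pos: [621.8, -58.8, 15.3]
tcp_rot: [1.13, 1.258, -1.132]
ft_force: [-5.2, -1.0, 0.8]
grip_width: -0.3
```

jog_arm(rows="0 2 0 0 0 0;0 0 0 0 0 0")

```text
time_s: 16.08
tcp_pos: [622.0, -58.8, 15.2]
tcp_rot: [1.128, 1.261, -1.135]
ft_force: [-16.0, -1.3, 9.9]
grip_width: 0.2
```

Firm contact at 16 N with no more travel. I'll back off, lift clear and check.

jog_arm(rows="0 -40 0 0 0 0;-60 -40 0 0 0 0;-60 -60 0 0 0 0;-50 -60 0 0 0 0;0 0 0 0 0 0")

```text
time_s: 16.7
tcp_pos: [458.8, -77.1, 155.6]
tcp_rot: [1.132, 1.248, -1.129]
ft_force: [0.0, 0.2, -0.1]
grip_width: -0.1
```

```bash
python3 -c "
from h import *
go((48,0),0,15);roller('t9.png')
im=cv2.imread('pics/t9.png')[115:240,240:425];cv2.imwrite('pics/c9.png',cv2.resize(im,None,fx=4.3,fy=4.3,interpolation=cv2.INTER_CUBIC))"
```

```text
t 16.7 tcp bay [-116.3   -0.7] z 155.6 yaw 0.21 down -1.0 f [ 0.   0.2 -0.1] w -0.1 q [ 0.59  0.07 -0.54  1.95  0.04  1.13  0.14]
-> shift [141.7 163.3  -0.8] turn ax 0.0037
roller size [327.9  61.4] ctr [91.3  0.2] theta 0.11 a [ 91.6 165.2] b [  91.  -164.8]
```

View pics/c9.png

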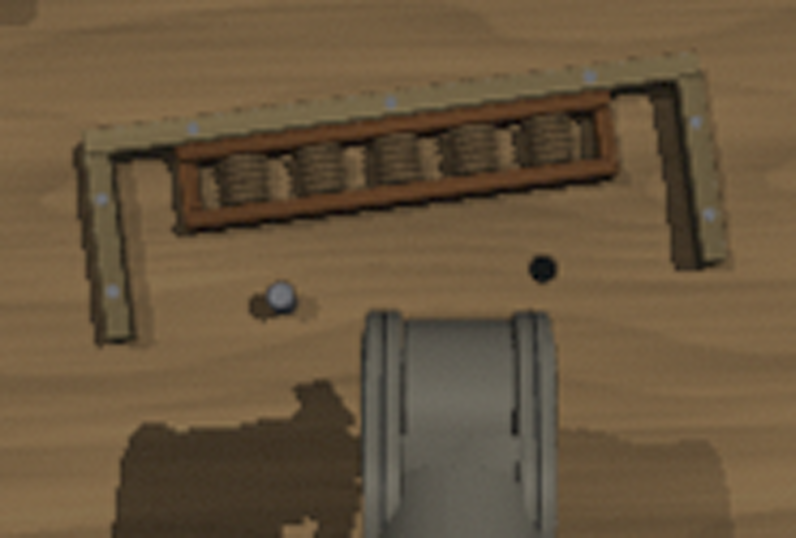

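The roller lies flush along the back rail at 0.1°, centre y ≈ 0, behind the post, with the arm clear. I'll check that the other objects haven't moved, then hand in.

```bash
python3 -c "
from h import *
a=cv2.imread('pics/t0.png');b=cv2.imread('pics/t9.png')
for n,(u0,u1,v0,v1) in dict(jar=(135,180,205,245),dumbbell=(160,200,122,195),trainer=(455,490,238,272),drawer=(440,530,75,205)).items():
    print(n,(cv2.absdiff(a,b)[v0:v1,u0:u1].max(2)>40).sum())
print(robot.hand_in())"
```

```text
jar 0
dumbbell 0
trainer 0
drawer 0
the job is handed in; nothing more can be done
None
```

The foot roller is in the bay, lying flush along the back rail behind the post, and the job is handed in at about 17 s of the 72 s allowed.

- **How it went in:** I did it all by pushing with the fingertips, with no gripping or lifting. I slid the roller along its length away from the post, turned the end nearest the post in to 28°, and pushed it lengthwise behind the post. Then I swung the other end in and pushed at the middle until it met the rail at about 16 N.
- **Final position:** in the last top view the roller's centre is at bay (91, 0) mm, 0.1° from parallel to the rail. The ideal x is 93 mm. The low reading comes from my height mask cutting off at the rail, which also made the width read 61 mm instead of 64 mm. The picture shows no gap.
- **Other objects:** the jar, dumbbell, finger trainer and drawer show no pixel change from the first picture. The arm was clear of everything at hand-in. The largest wrist force I read was about 19 N.
- **Readings that disagreed:** several measurements along the way read the roller short because the arm hid part of it. I corrected those from the known 330 mm length. No check failed.

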